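# Clear the tin off the pivot fixture and swing the lever blank to its stop

### The arm

A 6-joint arm with a two-finger parallel gripper is mounted at the origin on a cart in front of the work surface, level with it; the furniture and walls round the work are solid. World frame = base frame: x ahead of the robot, y to its left, z up, the work surface at z = 0. Lengths are in m, angles in rad, forces in N, time in s.
With the tool pointing down it reaches from about 0.35 to 1 m from the base axis. Payload 7.1 kg.
Tool frame: the origin (TCP) lies on the centre line of the jaws, within the pads' length; the fingertips stand ahead of it and the grasp point (between the pads) lies 11 mm behind it (manip.nose_length is the z of the fingertips in the tool frame, in m); z points along the fingers, y is the direction in which the jaws open and shut (so a half turn about z gives the same grasp; the last joint's range is limited). The gripper opens to 85 mm and grips with 20 to 120 N. Pads are 22 mm wide; open, the fingers measure 114 mm over their backs; the gripper's body (76 mm by 85 mm) begins 54 mm behind the grasp point. The pads swing forward as they close: fully open they stand 13 mm farther back than shut.
Start: joints at [1.149, 0.423, 1.63, -0, 1.089, -0.019], TCP at [0.245, 0.575, 0.239] pointing down, gripper open.
Joint ranges: [-3, 3], [-0.9, 2.11], [0.09, 2.58], [-1.31, 4.45], [0.11, 2.69], [-2.54, 2.54]. Speed limits (rad/s): [2.39, 2.39, 3.01, 3.14, 3.14, 3.14].

### API

Orientations are given as a rotation vector (axis times angle).
In Python, from plant import manip, camera, camera_model, workorder gives the robot as it stands.
- The arm moves only by the tool drive_tool, never from a script. Its argument "series" is a list of rows, each a list of 4 numbers: the shift along the world's x, y, z in m, then the turn about the world's z in degrees. In form: [[dx, dy, dz, twist], ...]. A call has exactly 10 rows; each row is the pose to reach, as a shift and turn from the pose commanded when the call began; what a row does not reach only later rows make up. A row lasts 1/8 s, in which the tool goes at most 62.5 mm and 10.7 degrees, less where a joint would pass 70% of its speed; a pose out of reach is approached as far as the arm can. A call with a gripper value outside its range is refused whole. "grip" is the closure, from -1 (fully open) to 1 (shut), so that 0 is half open, set as the call begins (left out, the last holds). The fingers move at their own pace and stop on an object; the grip force is fixed at half the most. Time passes only in rows, so rows that repeat a pose let the fingers close, or fill a call up. It gives the time, the measured TCP pose, the force and the opening at its end, in the units of the state.
- manip.observe(): the state, without advancing time (a new reading comes with each control period).
- camera(name): name is "scene" or "top" or "wrist"; returns the picture (384x512x3 uint8, red, green, blue); there is no depth.
- camera_model(name): a dict with "intrinsics" (3x3 intrinsics, pixels), "k1" (the pictures are not rectified: a ray, as slopes to the right and down, at radius r is drawn at 1 + k1 r^2 times it, then the intrinsics apply), "rvec" (rotation vector, rad) and "tvec" (3), from world to camera coordinates, as OpenCV has them. Camera axes: x right, y down, z forward; pixel columns grow to the right and rows downward; lengths in m; the calibration is good to about 2 mm. A picture is of the moment at which its call begins: read the wrist's pose just before it. camera_model takes no time and is no camera call; for the wrist camera it gives the pose at the moment of the call.
- workorder.job_done(): hands the job in, once; it reports no verdict.
The state is a dict: "t": time; "q": joint angles; "joint_vel": joint speeds; "effort": joint torques, N m; "tool_pos": TCP position; "tcp_rot": TCP orientation; "force": force on the tool from outside, world axes, zero at the start; "wrist_torque": the same for the moment, N m; "width": opening from 0.0 (shut) to 1.0 (fully open).
Only numpy, scipy, OpenCV 4.12 (cv2) and the standard library are available. Lean on these libraries where they do the work, as an engineer would, in place of code of your own. Each camera call takes 0.05 s, during which the arm holds its last target.

### The job

Someone has left the small red tin on the drilling fixture, in the path of the aluminium lever blank. Put it squarely on top of the column of two tins (blue on white) beside the fixture without shifting the column, then swing the blank round its pivot pin until its long edge lies fully home against the brass stop block. Leave the other things on the table where they are.

Things in the scene. Friction and masses are not known exactly. Their poses are not given: they have to be found in the camera images.
- fixture: Dark steel plate 200 (x) x 300 (y) x 12 mm, screwed to the table. Origin: centre of its underside, on the table; z up. On it stand the pivot pin (at x +55, y -100 mm; head 22 mm across, 31.5 mm above the table) and the brass stop block, 24 (x) x 44 (y) mm, its top 28 mm above the table, which spans x +70..+94, y +33..+77 mm.
- pivot_pin (a point): Axis of the fixed pivot pin (14 mm diameter, in the right far corner of the fixture) at the plate's upper face, 12 mm above the table. The axis is vertical; axes as the fixture's.
- stop_face (a point): Centre of the stop block's flat working face, 155 mm from the pin along the fixture's +y; the face looks along the fixture's -x. With the blank home, the middle of its far long edge touches here and the blank points from the pin along the fixture's +y.
- lever_blank: Loose flat aluminium bar, 30 mm wide, 12 mm thick, flat on the plate (top 24 mm above the table), 0.22 kg. Origin: centre of its hole, underside; the pin's head keeps it on (0.6 mm play). x along the bar to the rounded free end, 197 mm away; z up. Starts 52 to 70 degrees anticlockwise (from above) of home; slides with light friction, stays where left. Push its near long side (own +y) to turn it clockwise.
- blank_tip (a point): Centre of the rounded free end, 182 mm from the pivot hole along the bar, at mid-thickness.
- red_tin: Small closed red sample tin, about 55 mm diameter, 50 mm high, 0.16 kg, loose; stands on the fixture plate between the blank and the stop. Origin: centre of its underside; z up.
- blue_tin: Closed blue sample tin, about 58 mm diameter, 56 mm high, 0.19 kg, loose; stands centred on the white tin. Origin: centre of its underside; z up; flat top 56 mm above the origin.
- white_tin: Closed white sample tin, 68 mm diameter, 72 mm high, 0.26 kg, loose, on the table to the right of the fixture; bottom of the column. A fixed grey indicator cabinet, 310 mm tall, stands close behind it (knobs from about x = 0.47 m, y -0.42 to -0.10 m), and a monitor behind the fixture (screen from x = 0.72 m, 90 mm up). Origin: centre of its underside; z up.
- check_weight: Bystander: 42 mm diameter steel weight with a knob, 66 mm high, right of the fixture. Origin: centre of its underside.
- tape_roll: Bystander: black roll of tape, 59 mm diameter, 19 mm high, behind the steel weight. Origin: centre of its underside.
- calculator: Bystander: desk calculator 122 x 68 x 13 mm, at the right. Origin: centre of its underside.
- date_stamp: Bystander: hand stamp with black handle, 26 x 48 x 68 mm, at the right. Origin: centre of its underside.
- spanner: Bystander: steel spanner 154 mm long, 7 mm thick, at the far right. Origin: centre of its underside.
Mind the look-alikes: they are no part of the job. What is shaped like the red_tin but green or orange is not meant.

How it is judged:
By the outcome, as a careful person would: the job done as asked, in the order asked, and still so for the second after the job is handed in, with the robot touching nothing.
It also fails if it takes over 64 s, if anything falls off the work surface, if the arm or the gripper's body presses on something with over 40 N, if the wrist force passes 120 N, or if a joint passes its speed limit or range.

## Working session

There is one attempt and no reset: what is moved stays moved. The work goes in short steps, Python scripts to look and compute and a tool call to move; the robot and the scene stay as the last step left them, time stands still between calls to the robot, and variables do not carry over. Pictures are saved under pics/ and viewed, and the job is handed in when it is done.

Besides the shell and the picture viewer there is one more tool, called as a command line: name --pt "numbers of a row" for each row, then --argument value for the rest. drive_tool: Moves the arm, as the interface text tells. Its arguments: {"type":"object","properties":{"series":{"type":"array","items":{"type":"array","items":{"type":"number"}}},"grip":{"type":"number"}},"required":["series"]}

```bash
ls; mkdir -p pics
python3 - <<'E'
from plant import manip, camera, camera_model, workorder
import cv2,numpy as np
print(manip.observe(), manip.nose_length)
for n in ["scene","top","wrist"]:
    m=camera_model(n); im=camera(n); cv2.imwrite(f"pics/{n}0.png",im[:,:,::-1]); print(n,m)
E
```

```text
pics
{'t': 0.0, 'q': array([ 1.14899453e+00,  4.23863855e-01,  1.63072906e+00, -4.93186521e-06,
        1.08860103e+00, -1.90043081e-02]), 'joint_vel': array([-0.00077052,  0.0001347 , -0.00064866,  0.00018377, -0.00191329,
        0.00160266]), 'effort': array([ 3.78462519e-04, -5.57375479e+01, -2.81744868e+01, -3.66553559e-05,
        7.13075744e-03,  1.61773016e-05]), 'tool_pos': array([0.24474703, 0.57447846, 0.23851597]), 'tcp_rot': array([-6.28371291e-01, -3.07775489e+00,  2.45568730e-03]), 'force': array([-0.29281026,  0.44845281,  0.55252742]), 'wrist_torque': array([ 0.0274097 ,  0.00170594, -0.04328471]), 'width': 0.9963624605567143} 0.008
scene {'intrinsics': array([[376.73535431,   0.        , 259.42819636],
       [  0.        , 376.73535431, 196.74268357],
       [  0.        ,   0.        ,   1.        ]]), 'k1': -0.10787610044809304, 'rvec': array([ 2.10510283, -0.5148114 ,  0.2673424 ]), 'tvec': array([-0.49872204,  0.15869271,  1.05713037])}
top {'intrinsics': array([[387.67524983,   0.        , 258.69693708],
       [  0.        , 387.67524983, 188.64552712],
       [  0.        ,   0.        ,   1.        ]]), 'k1': -0.06872277181328926, 'rvec': array([ 2.08650546, -2.13412262,  0.22101754]), 'tvec': array([-0.04256453,  0.55125793,  1.104575  ])}
wrist {'intrinsics': array([[268.18857568,   0.        , 256.49473152],
       [  0.        , 268.18857568, 192.24383913],
       [  0.        ,   0.        ,   1.        ]]), 'k1': -0.020877224423162085, 'rvec': array([-2.40759464, -1.59202863, -0.23428908]), 'tvec': array([-0.62359117, -0.0369071 ,  0.38002079])}
```

View pics/scene0.png

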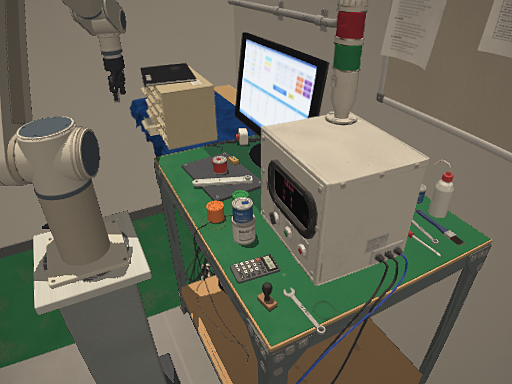

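View pics/top0.png

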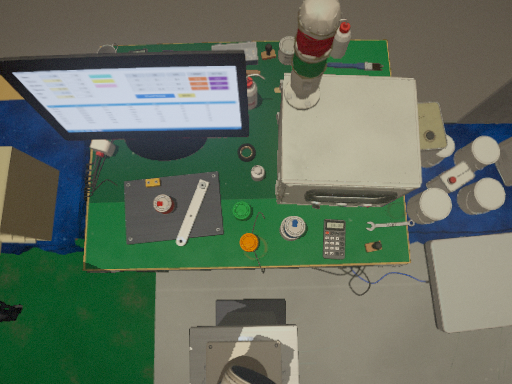

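View pics/wrist0.png

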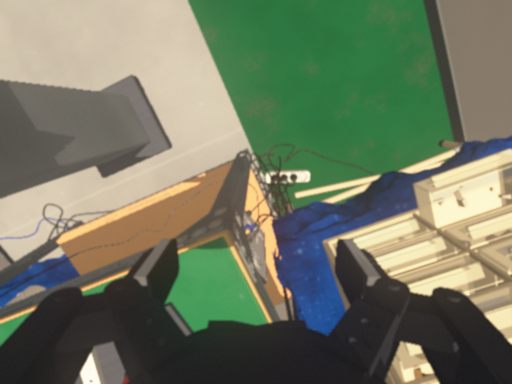

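```bash
cat > h.py <<'E'
import numpy as np,cv2
from plant import manip,camera,camera_model,workorder
def ray(m,uv):
    K=m["intrinsics"];k=m["k1"]
    p=cv2.undistortPoints(np.array(uv,float).reshape(-1,1,2),K,np.array([k,0,0,0,0.])).reshape(-1,2)
    R=cv2.Rodrigues(m["rvec"])[0];C=-R.T@m["tvec"]
    d=np.c_[p,np.ones(len(p))]@R
    return C,d
def onz(m,uv,z):
    C,d=ray(m,uv);s=(z-C[2])/d[:,2];return C+d*s[:,None]
def proj(m,X):
    return cv2.projectPoints(np.array(X,float).reshape(-1,1,3),m["rvec"],m["tvec"],m["intrinsics"],np.array([m["k1"],0,0,0,0.]))[0].reshape(-1,2)
E
python3 - <<'E'
import cv2
a=cv2.imread('pics/top0.png')
cv2.imwrite('pics/top0a.png',cv2.resize(a[160:260,110:270],None,fx=5,fy=5,interpolation=cv2.INTER_CUBIC))
cv2.imwrite('pics/top0b.png',cv2.resize(a[140:260,220:320],None,fx=5,fy=5,interpolation=cv2.INTER_CUBIC))
a=cv2.imread('pics/scene0.png')
cv2.imwrite('pics/scene0a.png',cv2.resize(a[120:260,150:290],None,fx=4,fy=4,interpolation=cv2.INTER_CUBIC))
E
```

```text
(no output)
```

View pics/top0a.png

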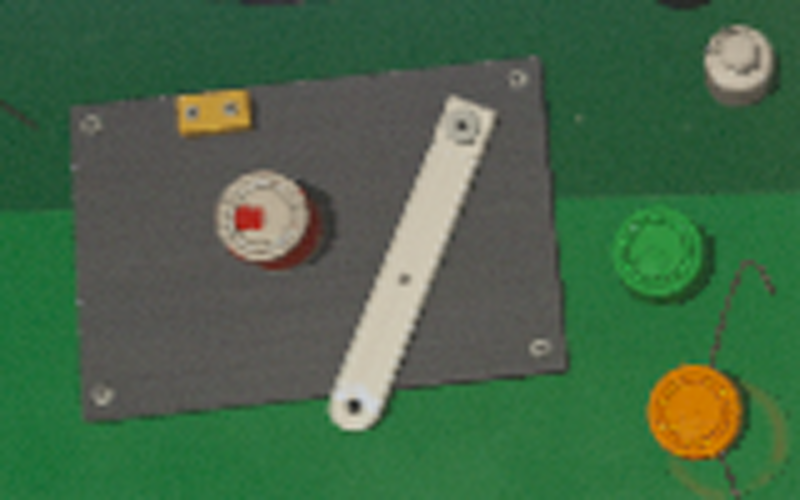

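View pics/top0b.png

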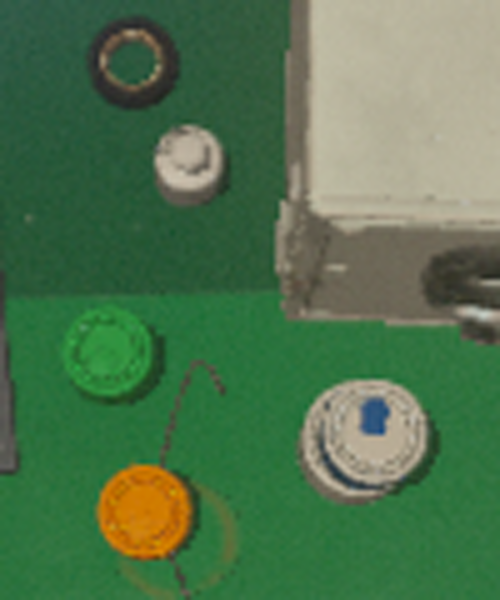

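View pics/scene0a.png

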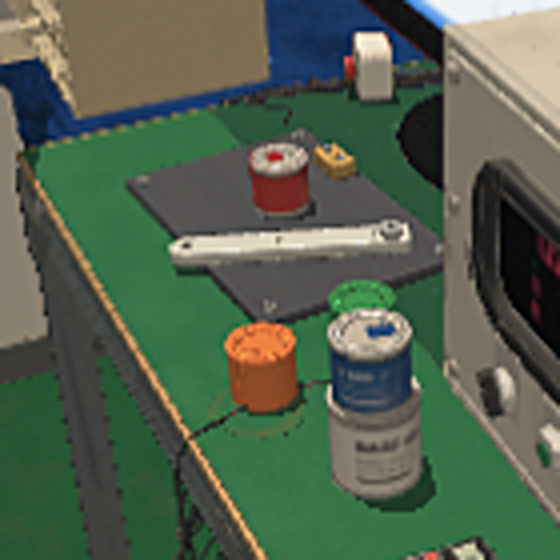

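Run:
```python
from h import *
m=camera_model("top")
f=lambda p,o:(np.array(p,float)+.5)/5-.5+np.array(o)
A=(110,160);B=(220,140)
c=onz(m,f([(72,107),(538,57),(566,370),(85,420)],A),.012)
print("corners",c.round(4))
ctr=c.mean(0);ex=(c[0]+c[1]-c[2]-c[3])[:2];ey=(c[0]+c[3]-c[1]-c[2])[:2]
print(np.hypot(*ex)/2,np.hypot(*ey)/2)
yaw=np.arctan2(ex[1],ex[0]),np.arctan2(-ey[0],ey[1]);print("yaw",np.degrees(yaw))
y=np.mean(yaw);R=np.array([[np.cos(y),-np.sin(y)],[np.sin(y),np.cos(y)]])
print("ctr",ctr,"pin",ctr[:2]+R@[.055,-.1],"stop",ctr[:2]+R@[.07,.055])
print("pin obs",onz(m,f([(462,125)],A),.0315))
t=onz(m,f([(354,406)],A),.024);print("tip hole",t)
print("stop obs",onz(m,f([(215,111)],A),.028),"pred",ctr[:2]+R@[.082,.055])
print("red",onz(m,f([(264,216)],A),.062),"blue",onz(m,f([(376,433)],B),.128))
print("orange,green",onz(m,f([(694,411),(657,253)],A),.05))
# ellipse fits: light lid
for n,k in [("red",(130,185,185,225)),("blue",(275,205,315,250))]: pass
ms=camera_model("scene")
g=lambda p:(np.array(p,float)+.5)/4-.5+np.array((150,120))
print("scene red",onz(ms,g([(279,158)]),.062),"blue",onz(ms,g([(370,334)]),.128))
s=manip.observe();print(cv2.Rodrigues(s['tcp_rot'])[0].round(3))
```

```text
corners [[0.5944 0.3704 0.012 ]
 [0.6198 0.0745 0.012 ]
 [0.4223 0.0575 0.012 ]
 [0.3973 0.3529 0.012 ]]
0.19807688343169327 0.2966908978556971
yaw [4.99990346 4.87168313]
ctr [0.50845615 0.21384015 0.012     ] pin [0.57185613 0.11894314] stop [0.57346441 0.27465895]
pin obs [[0.57252366 0.11934084 0.0315    ]]
tip hole [[0.40200111 0.18462666 0.024     ]]
stop obs [[0.58583048 0.27418335 0.028     ]] pred [0.58541991 0.27569142]
red [[0.5127489 0.2328886 0.062    ]] blue [[ 0.42703776 -0.15213901  0.128     ]]
orange,green [[ 0.39291061 -0.02121035  0.05      ]
 [ 0.48727362 -0.00071574  0.05      ]]
scene red [[0.51476355 0.23265217 0.062     ]] blue [[ 0.42833113 -0.15593117  0.128     ]]
[[-0.92   0.392 -0.   ]
 [ 0.392  0.92  -0.001]
 [ 0.    -0.001 -1.   ]]
```

Run:
```python
from h import *
s=manip.observe();m=camera_model("wrist")
R=cv2.Rodrigues(m["rvec"])[0];C=-R.T@m["tvec"]
T=cv2.Rodrigues(s['tcp_rot'])[0]
print("cam in tool",T.T@(C-s['tool_pos']),"axis",T.T@R[2],"right",T.T@R[0])
m=camera_model("top")
# cabinet front: bottom edge in top crop b (290..,318) , z~0 and top edge z .31
f=lambda p,o:(np.array(p,float)+.5)/5-.5+np.array(o)
print(onz(m,f([(290,318),(285,250)],(220,140)),0.0),onz(m,f([(310,215),(310,215)],(220,140)),.31))
print(onz(m,[(280,78),(277,190),(414,190),(418,80)],.31))
a=cv2.imread('pics/scene0.png')
cv2.imwrite('pics/scene0c.png',cv2.resize(a[140:290,220:340],None,fx=5,fy=4.0,interpolation=cv2.INTER_CUBIC))
a=cv2.imread('pics/top0.png')
cv2.imwrite('pics/top0c.png',cv2.resize(a[170:260,260:430],None,fx=4.5,fy=4.5,interpolation=cv2.INTER_CUBIC))
```

```text
cam in tool [ 0.07500084 -0.00065857 -0.13501112] axis [-2.89895706e-01  2.32024822e-04  9.57058214e-01] right [ 3.17368211e-04  9.99999939e-01 -1.46303666e-04]
[[ 0.51461233 -0.11312847  0.        ]
 [ 0.55811634 -0.11137939  0.        ]] [[ 0.50976215 -0.10857431  0.31      ]
 [ 0.50976215 -0.10857431  0.31      ]]
[[ 0.77801956 -0.11415601  0.31      ]
 [ 0.49231402 -0.09723524  0.31      ]
 [ 0.48487649 -0.42027957  0.31      ]
 [ 0.76774588 -0.46306439  0.31      ]]
```

View pics/scene0c.png

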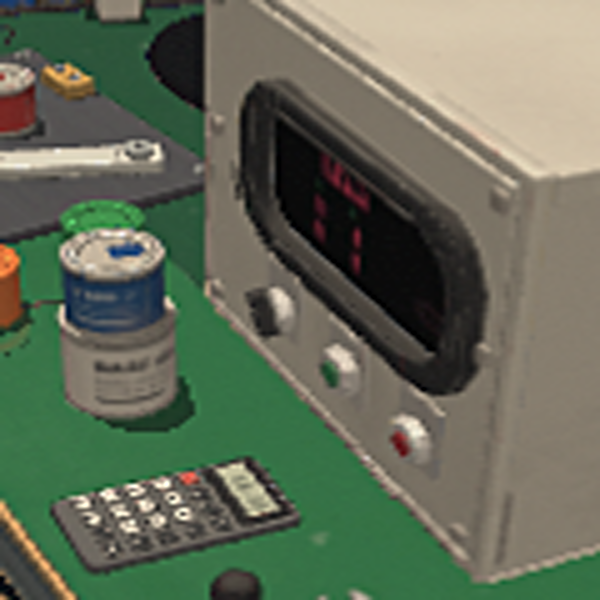

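View pics/top0c.png

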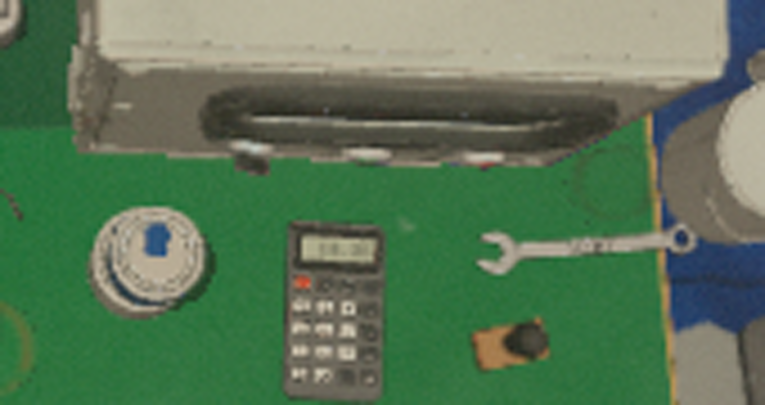

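Candidates for the red tin in the top view: a red body at (162,203) on the fixture, green at (242,210) and orange at (249,242) off it. The enlarged crop shows that only the tin at (162,203) has a red body and stands on the plate between blank and stop, so that is the one meant. The column (blue on white) is at about (295,226). I'm moving above the red tin now.

drive_tool --pt "0.03 -0.04 -0.005 5" --pt "0.065 -0.085 -0.012 10" --pt "0.1 -0.13 -0.02 15" --pt "0.135 -0.175 -0.025 20" --pt "0.17 -0.22 -0.03 23" --pt "0.205 -0.265 -0.04 23" --pt "0.24 -0.31 -0.05 23" --pt "0.268 -0.342 -0.055 23" --pt "0.268 -0.342 -0.06 23" --pt "0.268 -0.342 -0.06 23" --grip -1

```text
t: 1.4
tool_pos: [0.5123, 0.2329, 0.1787]
tcp_rot: [-0.003, -3.14, 0.001]
force: [-0.8, 0.2, -0.9]
width: 0.999
```

Run:
```python
from h import *
s=manip.observe();print(s['t'],s['tool_pos'],s['tcp_rot'],s['q'])
m=camera_model("wrist");im=camera("wrist")
cv2.imwrite('pics/w1.png',cv2.resize(im[:,:,::-1],(768,576)))
np.savez('w1.npz',im=im,**m)
```

```text
1.4 [0.51228595 0.23290287 0.17868587] [-3.06702411e-03 -3.14005795e+00  6.28563647e-04] [ 4.05429215e-01  4.12121197e-01  1.81315777e+00  3.00037670e-04
  9.17880232e-01 -1.16359609e+00]
```

View pics/w1.png

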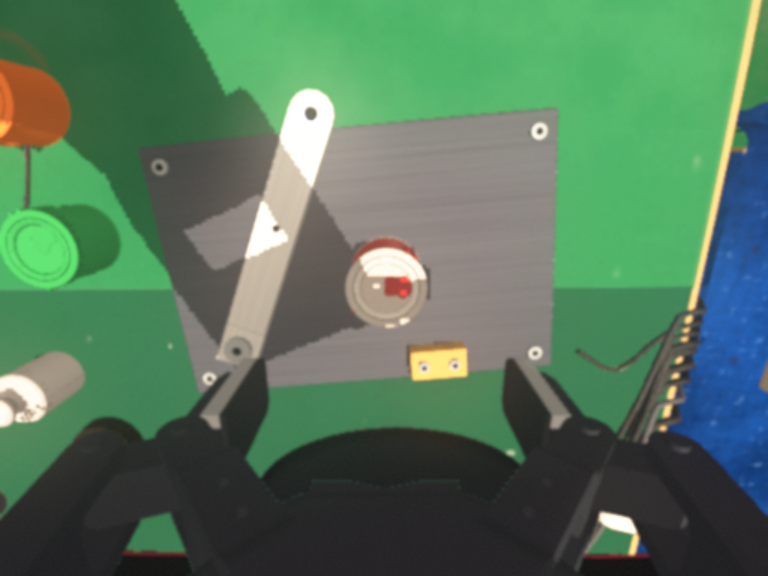

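Run:
```python
from h import *
d=np.load('w1.npz');m={k:d[k] for k in("intrinsics","rvec","tvec")};m["k1"]=float(d["k1"])
g=lambda p:(np.array(p,float)+.5)/1.5-.5
print("red",onz(m,g([(387,287.5)]),.062), onz(m,g([(346,287),(428,287)]),.062))
print("pin",onz(m,g([(237,349)]),.0315),"tiphole",onz(m,g([(311,113)]),.024),"stop",onz(m,g([(438,367),(408,346),(466,345)]),.028))
print("screws",onz(m,g([(159,167),(540,131),(535,353),(209,379)]),.012))
```

```text
red [[0.51242281 0.23404823 0.062     ]] [[0.51203832 0.20727099 0.062     ]
 [0.51212541 0.26082664 0.062     ]]
pin [[0.57077182 0.11862459 0.0315    ]] tiphole [[0.40207482 0.18350657 0.024     ]] stop [[0.58810929 0.27444476 0.028     ]
 [0.56994908 0.2504855  0.028     ]
 [0.56921201 0.29548077 0.028     ]]
screws [[0.4360292  0.06925244 0.012     ]
 [0.41239924 0.34215174 0.012     ]
 [0.58400906 0.35655502 0.012     ]
 [0.60778675 0.08383171 0.012     ]]
```

drive_tool --pt "0 0.001 -0.03 0" --pt "0 0.001 -0.06 0" --pt "0 0.001 -0.09 0" --pt "0 0.001 -0.115 0" --pt "0 0.001 -0.135 0" --pt "0 0.001 -0.145 0" --pt "0 0.001 -0.15 0" --pt "0 0.001 -0.15 0" --pt "0 0.001 -0.15 0" --pt "0 0.001 -0.15 0"

```text
t: 2.7
tool_pos: [0.5134, 0.2341, 0.0299]
tcp_rot: [0.002, 3.141, 0.001]
force: [-0.0, 0.4, -0.6]
width: 1.001
```

drive_tool --pt "0 0 0 0" --pt "0 0 0 0" --pt "0 0 0 0" --pt "0 0 0 0" --pt "0 0 0 0" --pt "0 0 0 0" --pt "0 0 0 0" --pt "0 0 0 0" --pt "0 0 0 0" --pt "0 0 0 0" --grip 1

```text
t: 3.95
tool_pos: [0.5132, 0.234, 0.0298]
tcp_rot: [0.002, 3.141, 0.0]
force: [-1.1, -1.1, 4.3]
width: 0.608
```

drive_tool --pt "0 0 0.02 0" --pt "0 0 0.05 0" --pt "0 0 0.09 0" --pt "0 0 0.13 0" --pt "0 0 0.17 0" --pt "0 0 0.2 0" --pt "0 0 0.22 0" --pt "0 0 0.22 0" --pt "0 0 0.22 0" --pt "0 0 0.22 0"

```text
t: 5.2
tool_pos: [0.5123, 0.2337, 0.2482]
tcp_rot: [-0.002, -3.14, 0.001]
force: [0.3, -1.0, -0.2]
width: 0.616
```

drive_tool --pt "-0.01 -0.03 0 0" --pt "-0.02 -0.07 0 0" --pt "-0.03 -0.11 0 0" --pt "-0.045 -0.15 0 0" --pt "-0.06 -0.19 0 0" --pt "-0.08 -0.22 0 0" --pt "-0.1 -0.24 0 0" --pt "-0.11 -0.25 0 0" --pt "-0.11 -0.25 0 0" --pt "-0.11 -0.25 0 0"

```text
t: 6.45
tool_pos: [0.4037, -0.0156, 0.2494]
tcp_rot: [0.002, 3.141, 0.0]
force: [0.3, 0.1, -0.3]
width: 0.612
```

Run:
```python
from h import *
s=manip.observe();print(s['t'],s['tool_pos'],s['tcp_rot'],s['q'],s['width'],s['force'])
m=camera_model("wrist");im=camera("wrist")
cv2.imwrite('pics/w2.png',cv2.resize(im[:,:,::-1],(768,576)))
np.savez('w2.npz',im=im,**m)
im=camera("top");cv2.imwrite('pics/t2.png',cv2.resize(im[150:270,110:340,::-1],None,fx=3.4,fy=3.4,interpolation=cv2.INTER_CUBIC))
```

```text
6.45 [ 0.40373827 -0.01561311  0.24936499] [1.69388592e-03 3.14105156e+00 2.41819202e-04] [-6.82468655e-02  7.38155462e-02  2.07984576e+00  2.27890487e-04
  9.87402387e-01 -1.63809013e+00] 0.6122240081037171 [ 0.31850987  0.13484308 -0.34108362]
```

View pics/w2.png

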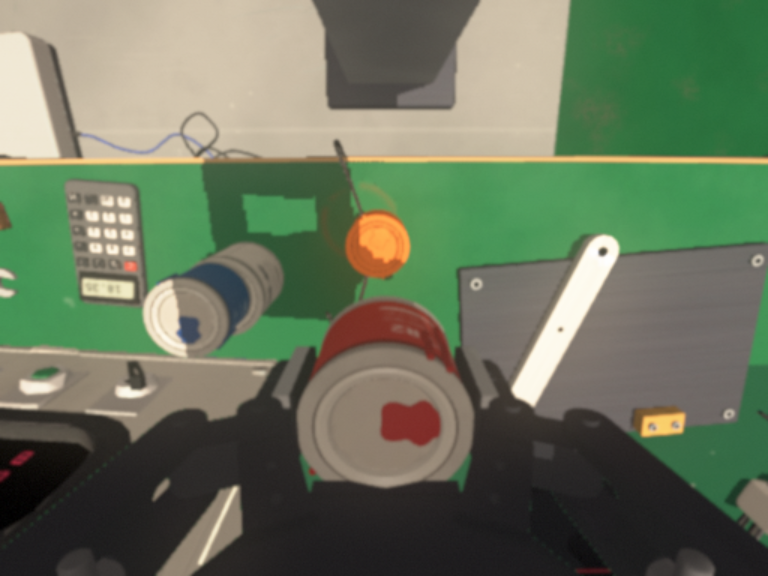

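View pics/t2.png

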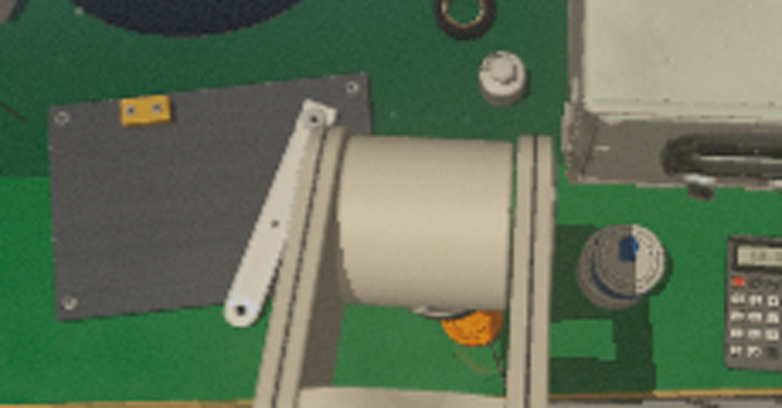

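```bash
python3 - <<'E'
from h import *
d=np.load('w2.npz');m={k:d[k] for k in("intrinsics","rvec","tvec")};m["k1"]=float(d["k1"])
g=lambda p:(np.array(p,float)+.5)/1.5-.5
p=[.40373827,-.01561311,.24936]
print("held top",onz(m,g([(386,425)]),p[2]+.032)-p, onz(m,g([(298,425),(473,425)]),p[2]+.032)-p)
print("blue",onz(m,g([(185.5,317)]),.128),onz(m,g([(144,317),(228,317)]),.128))
mt=camera_model("top")
for z in(.3,.35,.4,.45,.5): print(z,onz(mt,[(110+440/3.4,150+137/3.4),(110+440/3.4,150+303/3.4),(110+340/3.4,150+220/3.4),(110+515/3.4,150+220/3.4)],z)[:,:2].round(3).tolist())
# refine blue lid circle in top0 crop
a=cv2.imread('pics/t2.png')
print("blue t2",onz(mt,[(110+620/3.4,150+262/3.4)],.128))
print(onz(mt,[((326+.5)/5-.5+220,(433+.5)/5-.5+140),((428+.5)/5-.5+220,(433+.5)/5-.5+140),((376+.5)/5-.5+220,(380+.5)/5-.5+140),((376+.5)/5-.5+220,(487+.5)/5-.5+140)],.128))
E
python3 - <<'E'
import cv2
a=cv2.imread('pics/t2.png')
cv2.imwrite('pics/t2b.png',cv2.resize(a[200:330,560:690],None,fx=4,fy=4))
a=cv2.imread('pics/w2.png')
cv2.imwrite('pics/w2b.png',cv2.resize(a[230:370,130:300],None,fx=4,fy=4))
E
```

```text
held top [[-0.00134197  0.00013747  0.032     ]] [[-0.00132381 -0.0262078   0.032     ]
 [-0.00126512  0.0261905   0.032     ]]
blue [[ 0.42650337 -0.15220229  0.128     ]] [[ 0.4265266  -0.18099569  0.128     ]
 [ 0.42648984 -0.12291411  0.128     ]]
0.3 [[0.496, -0.009], [0.381, -0.008], [0.439, 0.06], [0.437, -0.06]]
0.35 [[0.485, -0.012], [0.377, -0.01], [0.432, 0.054], [0.429, -0.059]]
0.4 [[0.475, -0.014], [0.373, -0.013], [0.425, 0.048], [0.422, -0.059]]
0.45 [[0.464, -0.017], [0.369, -0.015], [0.417, 0.041], [0.415, -0.059]]
0.5 [[0.454, -0.019], [0.365, -0.018], [0.41, 0.035], [0.408, -0.058]]
blue t2 [[ 0.42482411 -0.14529005  0.128     ]]
[[ 0.42769109 -0.12453746  0.128     ]
 [ 0.42634756 -0.18086813  0.128     ]
 [ 0.45651092 -0.1533346   0.128     ]
 [ 0.39731953 -0.15094407  0.128     ]]
```

View pics/w2b.png

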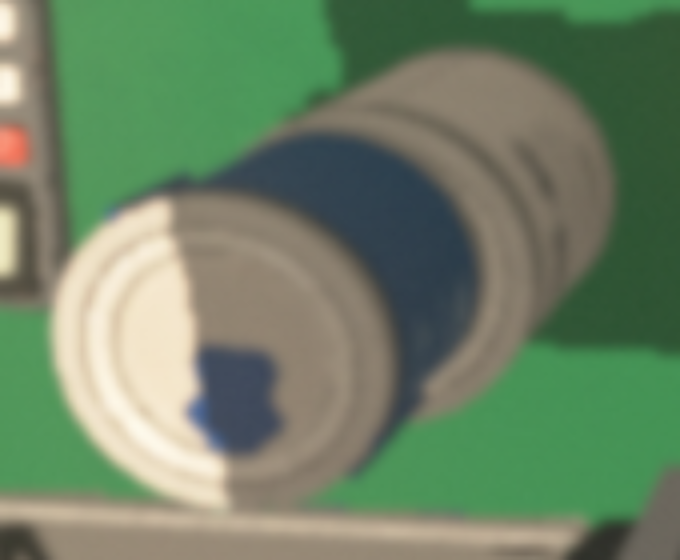

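View pics/t2b.png

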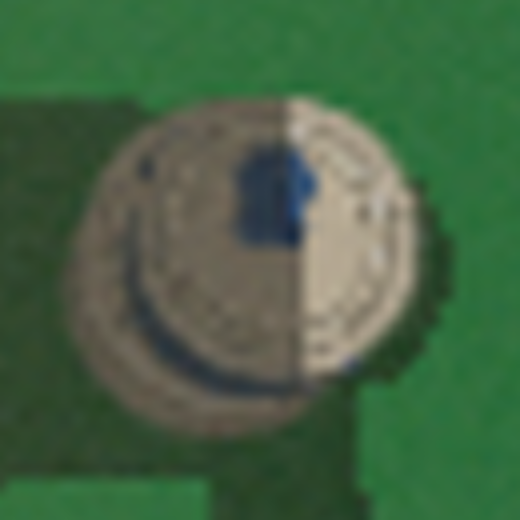

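drive_tool --pt "0.005 -0.025 0 0" --pt "0.01 -0.055 0 0" --pt "0.015 -0.085 0 0" --pt "0.02 -0.11 0 0" --pt "0.0245 -0.127 0 0" --pt "0.0245 -0.134 0 0" --pt "0.0245 -0.137 0 0" --pt "0.0245 -0.137 -0.01 0" --pt "0.0245 -0.137 -0.03 0" --pt "0.0245 -0.137 -0.03 0"

```text
t: 7.8
tool_pos: [0.4262, -0.152, 0.2178]
tcp_rot: [-0.001, -3.138, -0.002]
force: [-0.5, 0.3, -1.0]
width: 0.613
```

drive_tool --pt "0 0 -0.01 0" --pt "0 0 -0.02 0" --pt "0 0 -0.03 0" --pt "0 0 -0.04 0" --pt "0 0 -0.05 0" --pt "0 0 -0.055 0" --pt "0 0 -0.06 0" --pt "0 0 -0.06 0" --pt "0 0 -0.06 0" --pt "0 0 -0.06 0"

```text
t: 9.05
tool_pos: [0.4277, -0.1531, 0.1596]
tcp_rot: [0.002, 3.141, -0.0]
force: [-0.5, -0.7, -2.2]
width: 0.613
```

Run:
```python
from h import *
s=manip.observe();print(s['t'],s['tool_pos'],s['tcp_rot'],s['width'],s['force'])
im=camera("top");cv2.imwrite('pics/t3.png',cv2.resize(im[150:270,220:340,::-1],None,fx=4,fy=4,interpolation=cv2.INTER_CUBIC))
im=camera("scene");cv2.imwrite('pics/s3.png',cv2.resize(im[130:270,180:320,::-1],None,fx=4,fy=4,interpolation=cv2.INTER_CUBIC))
```

```text
9.05 [ 0.42768351 -0.15308229  0.15959914] [ 2.09655297e-03  3.14096575e+00 -3.83376325e-04] 0.6132976912799286 [-0.45164539 -0.73470612 -2.22733048]
```

View pics/s3.png

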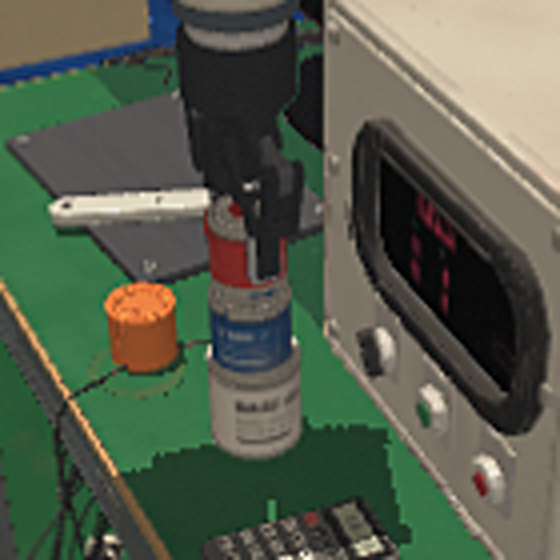

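Run:
```python
from h import *
m=camera_model("wrist");im=camera("wrist")
cv2.imwrite('pics/w3.png',cv2.resize(im[120:384,130:382,::-1],None,fx=2.2,fy=2.2,interpolation=cv2.INTER_CUBIC))
np.savez('w3.npz',im=im,**m)
```

```text
(no output)
```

View pics/w3.png

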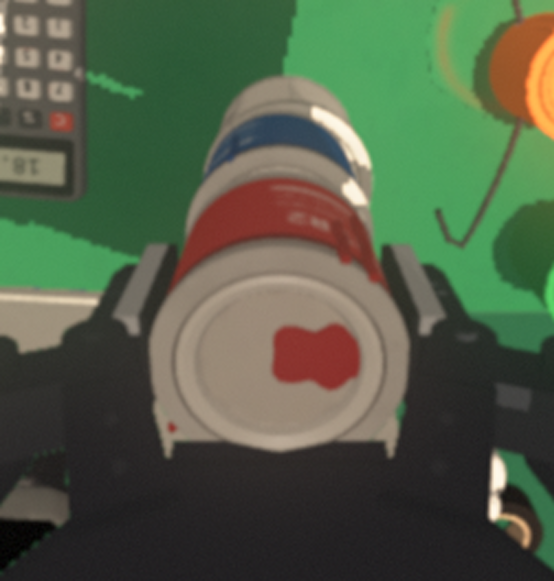

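View pics/t3.png

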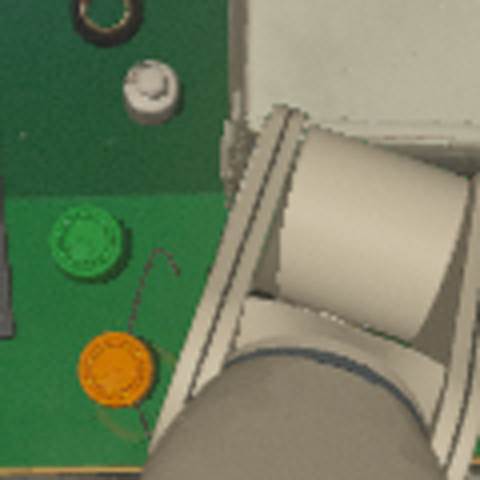

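Run:
```python
from h import *
d=np.load('w3.npz');m={k:d[k] for k in("intrinsics","rvec","tvec")};m["k1"]=float(d["k1"])
t=np.linspace(0,2*np.pi,361)
im=cv2.imread('pics/w3.png')
def C(c,r,z,col):
    X=np.c_[c[0]+r*np.cos(t),c[1]+r*np.sin(t),z+0*t]
    p=(proj(m,X)-[130,120]+.5)*2.2-.5
    print(col,p.min(0),p.max(0)); cv2.polylines(im,[p.round().astype(int)],True,col,1)
C((.4268,-.1523),.029,.128,(255,0,255))
C((.4264,-.1529),.0275,.1919,(255,255,0))
C((.4264,-.1529),.0275,.1419,(0,255,255))
C((.4268,-.1523),.034,.072,(255,0,0))
cv2.imwrite('pics/w3o.png',im)
g=lambda p:(np.array(p,float)+.5)/2.2-.5+[130,120]
print("redlid",onz(m,g([(279,345)]),.1916))
```

```text
(255, 0, 255) [187.32516093 142.8457653 ] [376.4746375  317.00155861]
(255, 255, 0) [145.11240363 237.30610362] [415.9019061  468.98290625]
(0, 255, 255) [183.17949254 160.30968833] [376.88068909 336.80627788]
(255, 0, 0) [195.6355723   91.46291283] [366.76199206 253.96588272]
redlid [[ 0.42274469 -0.15320284  0.1916    ]]
```

View pics/w3o.png

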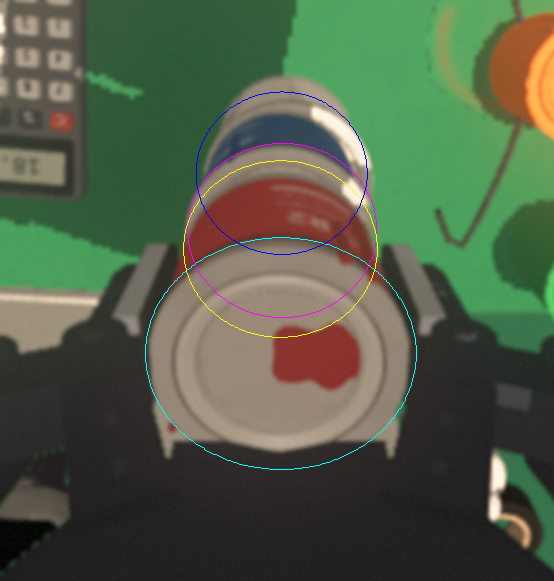

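Run:
```python
import cv2
a=cv2.imread('pics/w3.png')
cv2.imwrite('pics/w3z.png',cv2.resize(a[100:250,170:390],None,fx=3.5,fy=3.5,interpolation=cv2.INTER_CUBIC))
```

```text
(no output)
```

View pics/w3z.png

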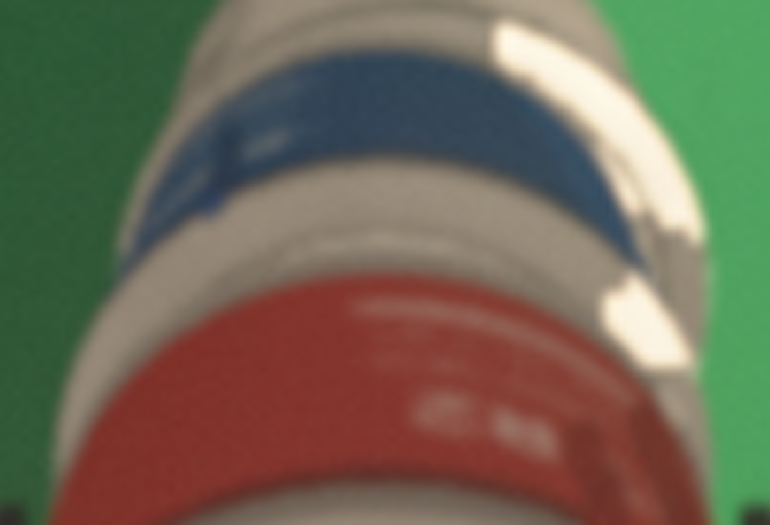

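Run:
```python
import cv2,numpy as np
a=cv2.imread('pics/scene0.png')[150:180,205:235]
b=cv2.imread('pics/s3.png')[180:320,180:320]
a=cv2.resize(a,(420,420),interpolation=cv2.INTER_CUBIC)
b=cv2.resize(b,(420,420),interpolation=cv2.INTER_CUBIC)
cv2.imwrite('pics/cmp.png',np.hstack([a,b]))
```

```text
(no output)
```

View pics/cmp.png

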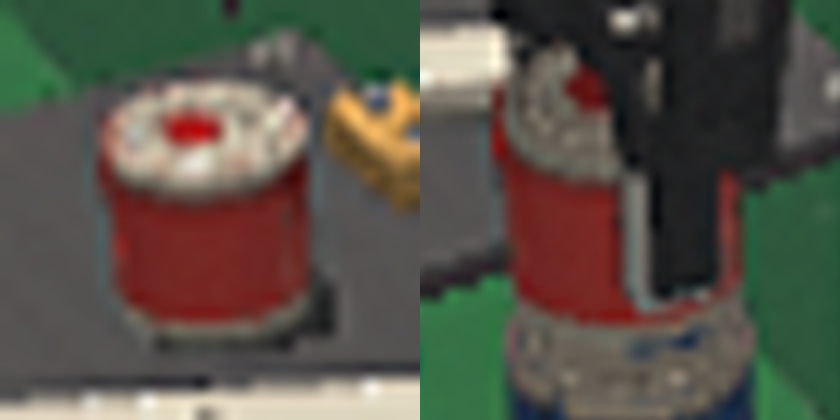

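drive_tool --pt "0 0.001 -0.002 0" --pt "0 0.001 -0.004 0" --pt "0 0.001 -0.006 0" --pt "0 0.001 -0.008 0" --pt "0 0.001 -0.009 0" --pt "0 0.001 -0.01 0" --pt "0 0.001 -0.011 0" --pt "0 0.001 -0.0115 0" --pt "0 0.001 -0.012 0" --pt "0 0.001 -0.012 0"

```text
t: 10.45
tool_pos: [0.4275, -0.152, 0.1473]
tcp_rot: [0.002, 3.142, -0.0]
force: [0.0, -0.3, -1.1]
width: 0.613
```

drive_tool --pt "0 0 -0.0002 0" --pt "0 0 -0.0004 0" --pt "0 0 -0.0006 0" --pt "0 0 -0.0008 0" --pt "0 0 -0.001 0" --pt "0 0 -0.0012 0" --pt "0 0 -0.0014 0" --pt "0 0 -0.0015 0" --pt "0 0 -0.0015 0" --pt "0 0 -0.0015 0"

```text
t: 11.7
tool_pos: [0.4275, -0.152, 0.1458]
tcp_rot: [0.002, 3.142, -0.0]
force: [-0.2, -0.7, -1.7]
width: 0.613
```

drive_tool --pt "0 0 -0.0002 0" --pt "0 0 -0.0004 0" --pt "0 0 -0.0006 0" --pt "0 0 -0.0008 0" --pt "0 0 -0.001 0" --pt "0 0 -0.001 0" --pt "0 0 -0.001 0" --pt "0 0 -0.001 0" --pt "0 0 -0.001 0" --pt "0 0 -0.001 0"

```text
t: 12.95
tool_pos: [0.4278, -0.1521, 0.1457]
tcp_rot: [0.002, 3.141, -0.0]
force: [-3.1, 1.0, 12.0]
width: 0.616
```

drive_tool --pt "0 0 0.0004 0" --pt "0 0 0.0006 0" --pt "0 0 0.0006 0" --pt "0 0 0.0006 0" --pt "0 0 0.0006 0" --pt "0 0 0.0006 0" --pt "0 0 0.0006 0" --pt "0 0 0.0006 0" --pt "0 0 0.0006 0" --pt "0 0 0.0006 0"

```text
t: 14.2
tool_pos: [0.4276, -0.1521, 0.1458]
tcp_rot: [0.002, 3.141, -0.0]
force: [-1.7, 0.7, 8.0]
width: 0.614
```

drive_tool --pt "0 0 0 0" --pt "0 0 0 0" --pt "0 0 0 0" --pt "0 0 0 0" --pt "0 0 0 0" --pt "0 0 0 0" --pt "0 0 0 0" --pt "0 0 0 0" --pt "0 0 0 0" --pt "0 0 0 0" --grip -0.45

```text
t: 15.45
tool_pos: [0.4275, -0.152, 0.1454]
tcp_rot: [0.002, 3.142, -0.0]
force: [-0.1, -0.6, 0.3]
width: 0.733
```

Run:
```python
from h import *
s=manip.observe();print(s['t'],s['tool_pos'],s['width'],s['force'])
m=camera_model("wrist");im=camera("wrist")
cv2.imwrite('pics/w4.png',cv2.resize(im[120:384,130:382,::-1],None,fx=2.2,fy=2.2,interpolation=cv2.INTER_CUBIC))
```

```text
15.45 [ 0.42748373 -0.15202646  0.14541684] 0.7325066303569326 [-0.10244782 -0.58878573  0.34443414]
```

View pics/w4.png

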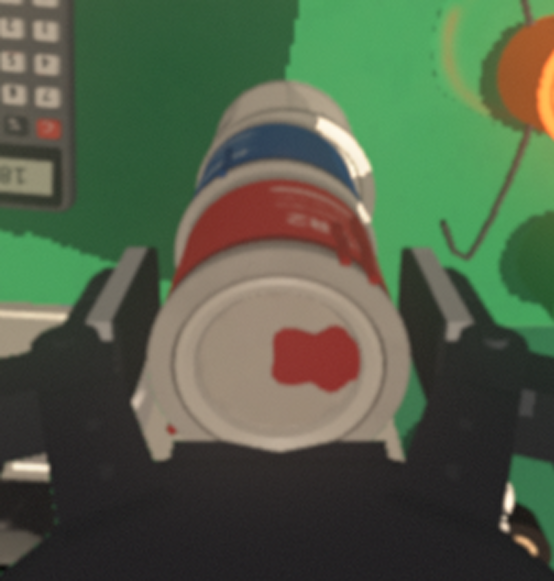

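drive_tool --pt "0 0 0 0" --pt "0 0 0 0" --pt "0 0 0.005 0" --pt "0 0 0.02 0" --pt "0 0 0.045 0" --pt "0 0 0.075 0" --pt "0 0 0.1 0" --pt "0 0 0.12 0" --pt "0 0 0.13 0" --pt "0 0 0.13 0" --grip -0.8

```text
t: 16.75
tool_pos: [0.4277, -0.1521, 0.2763]
tcp_rot: [0.002, 3.14, -0.001]
force: [1.1, -0.4, -0.7]
width: 0.899
```

drive_tool --pt "-0.01 0.02 0 0" --pt "-0.02 0.05 0 0" --pt "-0.02 0.08 0 0" --pt "-0.02 0.11 0 0" --pt "-0.02 0.14 0 0" --pt "-0.02 0.17 0 0" --pt "-0.02 0.19 0 0" --pt "-0.02 0.2 0 0" --pt "-0.02 0.2 0 0" --pt "-0.02 0.2 0 0" --grip 1

```text
t: 18.0
tool_pos: [0.4072, 0.0476, 0.2752]
tcp_rot: [-0.002, -3.141, 0.0]
force: [0.9, -0.0, -0.0]
width: 0.002
```

Run:
```python
from h import *
s=manip.observe();print(s['t'],s['tool_pos'],s['tcp_rot'],s['width'],s['force'])
im=camera("top");cv2.imwrite('pics/t5raw.png',im[:,:,::-1]);cv2.imwrite('pics/t5.png',cv2.resize(im[140:270,110:350,::-1],None,fx=3.3,fy=3.3,interpolation=cv2.INTER_CUBIC))
im=camera("scene");cv2.imwrite('pics/s5.png',cv2.resize(im[130:270,180:320,::-1],None,fx=4,fy=4,interpolation=cv2.INTER_CUBIC))
m=camera_model("wrist");im=camera("wrist");np.savez('w5.npz',im=im,**m)
cv2.imwrite('pics/w5.png',cv2.resize(im[:,:,::-1],(768,576)))
```

```text
18.0 [0.40717941 0.04761441 0.2752043 ] [-2.46317762e-03 -3.14106417e+00  3.74104881e-04] 0.0019943259678632686 [ 0.87003155 -0.04766221 -0.00335847]
```

View pics/t5.png

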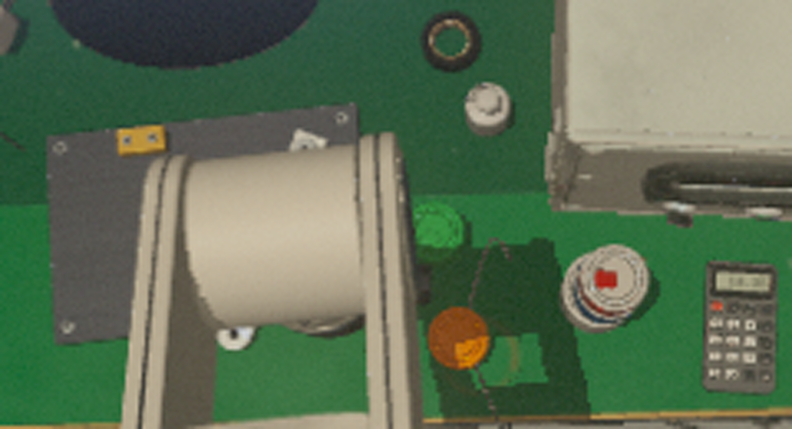

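View pics/s5.png

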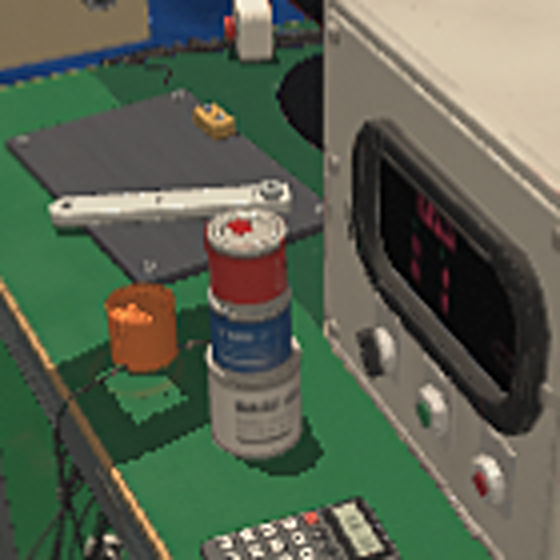

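View pics/w5.png

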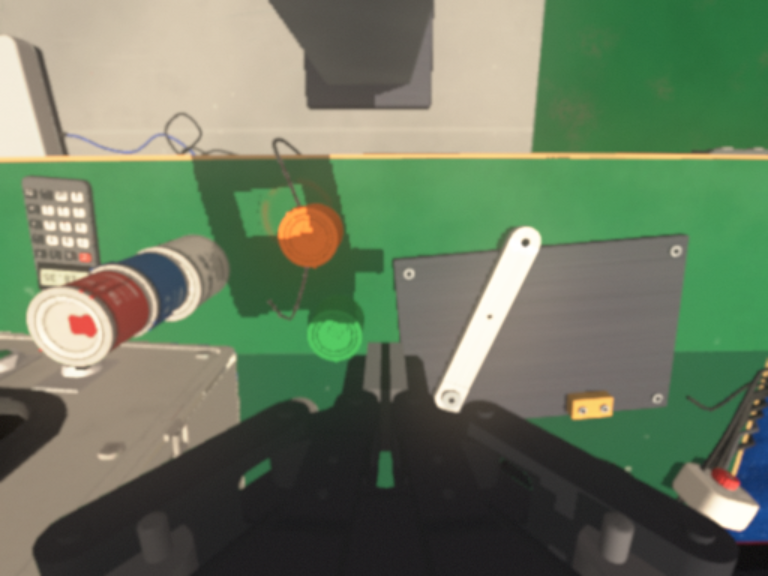

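Run:
```python
from h import *
d=np.load('w5.npz');m={k:d[k] for k in("intrinsics","rvec","tvec")};m["k1"]=float(d["k1"])
g=lambda p:(np.array(p,float)+.5)/1.5-.5
print("red",onz(m,g([(71.5,325)]),.178))
mt=camera_model("top")
print("red top",onz(mt,[((614+.5)/3.3-.5+110,(280+.5)/3.3-.5+140)],.178))
print("pin",onz(m,g([(451,399)]),.0315),"tip",onz(m,g([(525.5,242)]),.024))
for n,box in[("w5.png",(20,220,220,380)),("t5.png",(540,220,680,340))]:
    a=cv2.imread('pics/'+n)[box[1]:box[3],box[0]:box[2]]
    cv2.imwrite('pics/z_'+n,cv2.resize(a,None,fx=4,fy=3.75 if n[0]=='w' else 4,interpolation=cv2.INTER_CUBIC))
# push geometry
pin=np.array([.5715,.1188]);tip=np.array([.4020,.1840]);v=tip-pin;a=np.arctan2(v[1],v[0]);print("bar ang",np.degrees(a),"L",np.hypot(*v),"home",94.93,"togo",np.degrees(a)-94.93)
for L in(.15,):
  for th in np.r_[np.degrees(a),np.arange(155,94,-5),94.93]:
    t=np.radians(th);u=np.array([np.cos(t),np.sin(t)]);n=np.array([-u[1],u[0]])
    print(round(th,1),"edge pt",(pin+u*L+n*.015).round(4),"n",n.round(3))
```

```text
red [[ 0.42609676 -0.14989915  0.178     ]]
red top [[ 0.42589816 -0.15009484  0.178     ]]
pin [[0.57114035 0.1180158  0.0315    ]] tip [[0.40212766 0.18394125 0.024     ]]
bar ang 158.96022387161383 L 0.18160751636427386 home 94.93 togo 64.03022387161383
159.0 edge pt [0.4261 0.1587] n [-0.359 -0.933]
155.0 edge pt [0.4292 0.1686] n [-0.423 -0.906]
150.0 edge pt [0.4341 0.1808] n [-0.5   -0.866]
145.0 edge pt [0.44   0.1925] n [-0.574 -0.819]
140.0 edge pt [0.447  0.2037] n [-0.643 -0.766]
135.0 edge pt [0.4548 0.2143] n [-0.707 -0.707]
130.0 edge pt [0.4636 0.2241] n [-0.766 -0.643]
125.0 edge pt [0.4732 0.2331] n [-0.819 -0.574]
120.0 edge pt [0.4835 0.2412] n [-0.866 -0.5  ]
115.0 edge pt [0.4945 0.2484] n [-0.906 -0.423]
110.0 edge pt [0.5061 0.2546] n [-0.94  -0.342]
105.0 edge pt [0.5182 0.2598] n [-0.966 -0.259]
100.0 edge pt [0.5307 0.2639] n [-0.985 -0.174]
95.0 edge pt [0.5435 0.2669] n [-0.996 -0.087]
94.9 edge pt [0.5437 0.267 ] n [-0.996 -0.086]
```

View pics/z_w5.png

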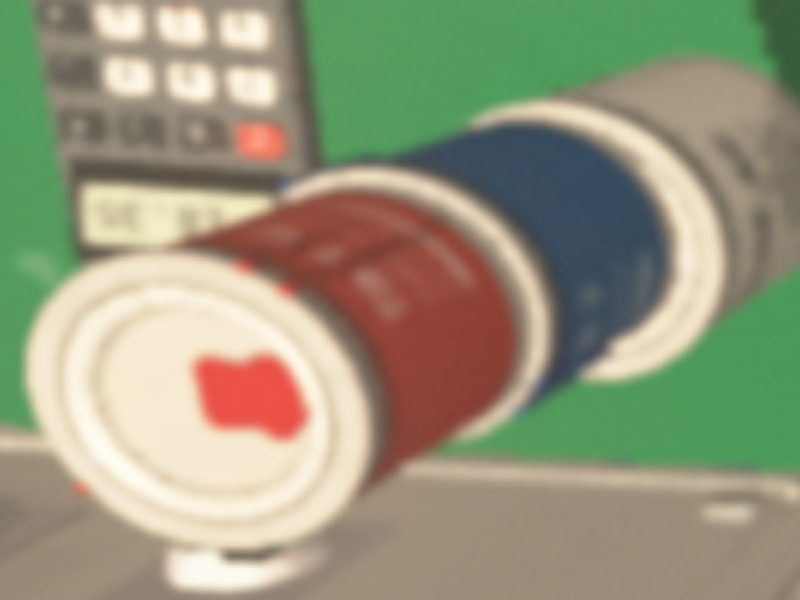

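View pics/z_t5.png

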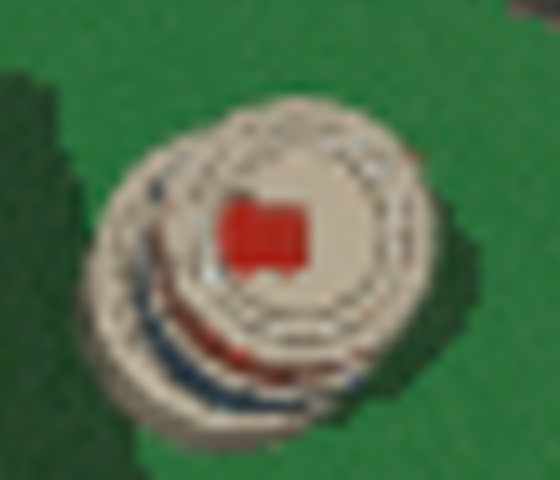

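Run:
```python
from h import *
s=manip.observe();p=s['tool_pos'][:2];print(p)
pin=np.array([.5713,.1186])
def P(th,gap):
    t=np.radians(th);u=np.array([np.cos(t),np.sin(t)]);n=np.array([-u[1],u[0]]);return pin+u*.15+n*(.0295+gap)
print("approach",(P(159,.02)),P(159,.02)-p,159-180)
q=P(159,.02)
for k,th in enumerate(list(np.arange(159,98.9,-3))+[98,97,96,95.5,95,94.5,94]):
    print(th,"rel approach",(P(th,0)-q).round(4),round(th-159,1))
```

```text
[0.40740998 0.04746414]
approach [0.41352372 0.12614296] [0.00611374 0.07867882] -21
159.0 rel approach [0.0072 0.0187] 0.0
156.0 rel approach [0.0087 0.0265] -3.0
153.0 rel approach [0.0107 0.0343] -6.0
150.0 rel approach [0.0131 0.0419] -9.0
147.0 rel approach [0.0159 0.0494] -12.0
144.0 rel approach [0.0191 0.0568] -15.0
141.0 rel approach [0.0226 0.0639] -18.0
138.0 rel approach [0.0266 0.0709] -21.0
135.0 rel approach [0.0309 0.0777] -24.0
132.0 rel approach [0.0355 0.0842] -27.0
129.0 rel approach [0.0405 0.0905] -30.0
126.0 rel approach [0.0457 0.0965] -33.0
123.0 rel approach [0.0513 0.1022] -36.0
120.0 rel approach [0.0572 0.1076] -39.0
117.0 rel approach [0.0634 0.1127] -42.0
114.0 rel approach [0.0698 0.1175] -45.0
111.0 rel approach [0.0765 0.1219] -48.0
108.0 rel approach [0.0834 0.126 ] -51.0
105.0 rel approach [0.0905 0.1297] -54.0
102.0 rel approach [0.0977 0.133 ] -57.0
99.0 rel approach [0.1052 0.136 ] -60.0
98 rel approach [0.1077 0.1369] -61
97 rel approach [0.1102 0.1377] -62
96 rel approach [0.1128 0.1386] -63
95.5 rel approach [0.114  0.1389] -63.5
95 rel approach [0.1153 0.1393] -64
94.5 rel approach [0.1166 0.1397] -64.5
94 rel approach [0.1179 0.14  ] -65
```

The red tin stands squarely on blue: lid at (0.426, -0.150) against blue at (0.427, -0.152). Next I'm going to the near side of the blank with closed fingers.

drive_tool --pt "0.002 0.02 0 -7" --pt "0.004 0.05 0 -14" --pt "0.006 0.079 -0.01 -21" --pt "0.006 0.079 -0.05 -21" --pt "0.006 0.079 -0.09 -21" --pt "0.006 0.079 -0.13 -21" --pt "0.006 0.079 -0.165 -21" --pt "0.006 0.079 -0.19 -21" --pt "0.006 0.079 -0.2 -21" --pt "0.006 0.079 -0.2 -21"

```text
t: 19.4
tool_pos: [0.4135, 0.1267, 0.0752]
tcp_rot: [-0.575, -3.088, 0.001]
force: [-0.3, 0.0, 0.6]
width: 0.002
```

Run:
```python
from h import *
s=manip.observe();print(s['t'],s['tool_pos'],s['q'],cv2.Rodrigues(s['tcp_rot'])[0][:,1])
m=camera_model("wrist");im=camera("wrist")
cv2.imwrite('pics/w6.png',cv2.resize(im[:,:,::-1],(768,576)))
```

```text
19.4 [0.41345911 0.12670921 0.07523336] [ 2.69865395e-01  4.44303613e-01  2.14039856e+00 -3.67856760e-05
  5.57793971e-01 -9.32487938e-01] [ 3.60133991e-01  9.32900424e-01 -5.53948424e-04]
```

View pics/w6.png

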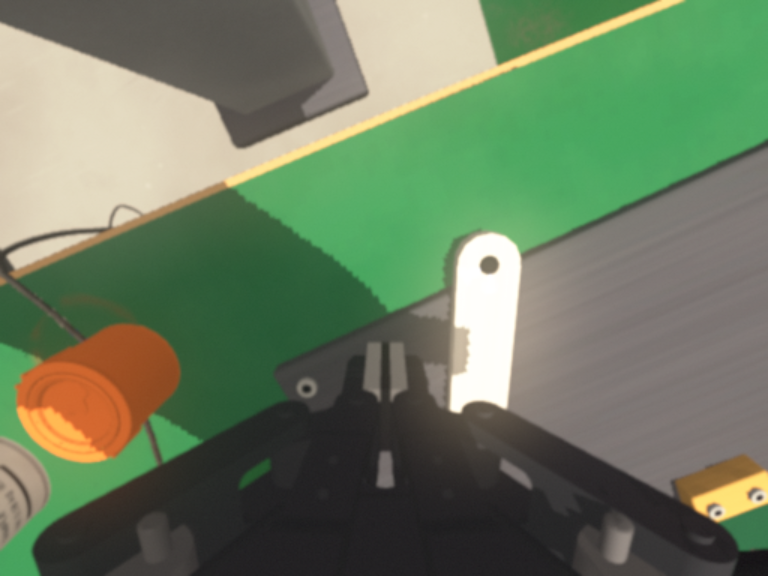

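drive_tool --pt "0 0 -0.01 0" --pt "0 0 -0.02 0" --pt "0 0 -0.03 0" --pt "0 0 -0.038 0" --pt "0 0 -0.044 0" --pt "0 0 -0.048 0" --pt "0 0 -0.05 0" --pt "0 0 -0.051 0" --pt "0 0 -0.051 0" --pt "0 0 -0.051 0"

```text
t: 20.7
tool_pos: [0.4136, 0.127, 0.0246]
tcp_rot: [0.575, 3.088, 0.0]
force: [0.8, -0.2, -1.1]
width: 0.001
```

drive_tool --pt "0.0035 0.008 0 0" --pt "0.0055 0.014 0 0" --pt "0.007 0.018 0 0" --pt "0.008 0.0225 0 -1.5" --pt "0.0087 0.0265 0 -3" --pt "0.0107 0.0343 0 -6" --pt "0.0131 0.0419 0 -9" --pt "0.0159 0.0494 0 -12" --pt "0.0191 0.0568 0 -15" --pt "0.0191 0.0568 0 -15"

```text
t: 21.95
tool_pos: [0.4328, 0.1842, 0.0244]
tcp_rot: [0.972, 2.987, 0.0]
force: [0.4, 0.2, 0.7]
width: 0.003
```

Run:
```python
from h import *
s=manip.observe();print(s['t'],s['tool_pos'],s['q'],s['force'],cv2.Rodrigues(s['tcp_rot'])[0][:,1])
m=camera_model("wrist");im=camera("wrist")
cv2.imwrite('pics/w7.png',cv2.resize(im[:,:,::-1],(768,576)))
```

```text
21.95 [0.43275235 0.18422132 0.02439794] [ 3.77136929e-01  5.84810390e-01  2.06808358e+00  6.78405751e-05
  4.88339291e-01 -5.64294116e-01] [0.44627659 0.15561057 0.716301  ] [5.88680144e-01 8.08365997e-01 3.20704405e-04]
```

View pics/w7.png

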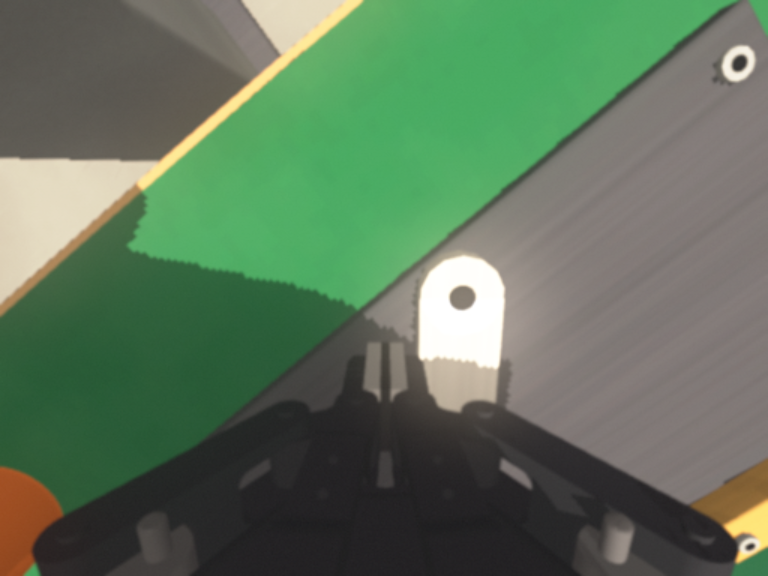

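drive_tool --pt "0.0035 0.0071 0 -3" --pt "0.0075 0.0141 0 -6" --pt "0.0118 0.0209 0 -9" --pt "0.0164 0.0274 0 -12" --pt "0.0214 0.0337 0 -15" --pt "0.0266 0.0397 0 -18" --pt "0.0322 0.0454 0 -21" --pt "0.0381 0.0508 0 -24" --pt "0.0443 0.0559 0 -27" --pt "0.0507 0.0607 0 -30"

```text
t: 23.25
tool_pos: [0.4827, 0.2441, 0.0242]
tcp_rot: [-1.714, -2.632, 0.002]
force: [-1.3, 0.2, -0.0]
width: 0.001
```

drive_tool --pt "0.0045 0.003 0 -2" --pt "0.009 0.006 0 -4" --pt "0.0136 0.0085 0 -6" --pt "0.0182 0.011 0 -8" --pt "0.023 0.0133 0 -10" --pt "0.0279 0.0155 0 -12" --pt "0.0315 0.017 0 -13.5" --pt "0.0354 0.0185 0 -15" --pt "0.0354 0.0185 0 -15" --pt "0.0354 0.0185 0 -15"

```text
t: 24.5
tool_pos: [0.5188, 0.2629, 0.0244]
tcp_rot: [2.042, 2.388, 0.0]
force: [-0.1, -1.4, -0.3]
width: 0.002
```

Run:
```python
from h import *
s=manip.observe();print(s['t'],s['tool_pos'],s['q'],s['force'],cv2.Rodrigues(s['tcp_rot'])[0][:,1])
m=camera_model("wrist");im=camera("wrist")
cv2.imwrite('pics/w8.png',cv2.resize(im[:,:,::-1],(768,576)))
```

```text
24.5 [0.51877601 0.2629483  0.02443372] [ 4.48699657e-01  6.75809581e-01  1.82174655e+00 -1.27959647e-04
  6.43760694e-01  2.92882521e-01] [-0.08659079 -1.37267836 -0.3449853 ] [9.87869124e-01 1.55288476e-01 2.86261811e-04]
```

View pics/w8.png

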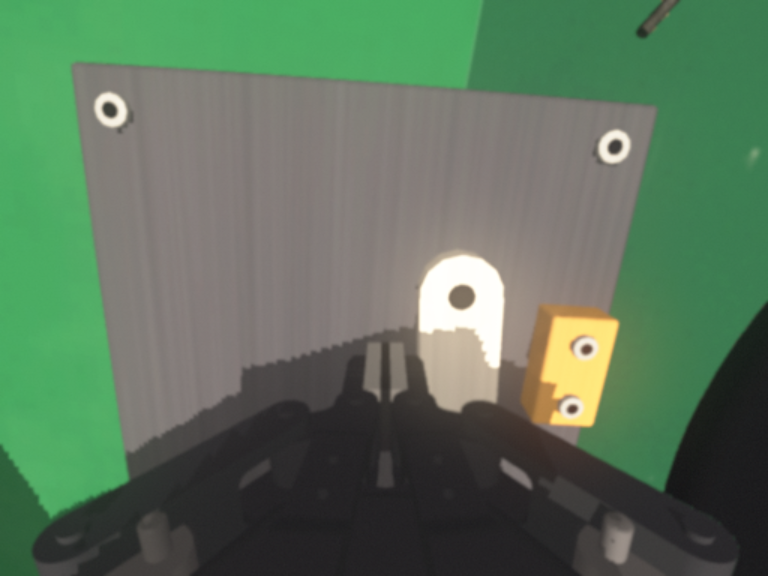

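drive_tool --pt "0.0012 0.0005 0 -0.5" --pt "0.0025 0.0009 0 -1" --pt "0.0037 0.0013 0 -1.5" --pt "0.005 0.0017 0 -2" --pt "0.006 0.002 0 -2.5" --pt "0.007 0.0023 0 -3" --pt "0.0079 0.0026 0 -3.5" --pt "0.0088 0.0029 0 -3.5" --pt "0.0088 0.0029 0 -4" --pt "0.0088 0.0029 0 -4"

```text
t: 25.8
tool_pos: [0.5276, 0.2659, 0.0244]
tcp_rot: [2.124, 2.315, 0.0]
force: [-0.3, 0.7, 0.1]
width: -0.002
```

drive_tool --pt "0.0003 0 0 0" --pt "0.0006 0 0 0" --pt "0.0009 0 0 0" --pt "0.0012 0 0 0" --pt "0.0013 0 0 0" --pt "0.0013 0 0 0" --pt "0.0013 0 0 0" --pt "0.0013 0 0 0" --pt "0.0013 0 0 0" --pt "0.0013 0 0 0"

```text
t: 27.05
tool_pos: [0.5288, 0.2659, 0.0244]
tcp_rot: [-2.124, -2.315, -0.0]
force: [-1.3, 0.4, -0.7]
width: -0.002
```

drive_tool --pt "0.0003 0 0 0" --pt "0.0006 0 0 0" --pt "0.0009 0 0 0" --pt "0.0012 0 0 0" --pt "0.0015 0 0 0" --pt "0.0015 0 0 0" --pt "0.0015 0 0 0" --pt "0.0015 0 0 0" --pt "0.0015 0 0 0" --pt "0.0015 0 0 0"

```text
t: 28.3
tool_pos: [0.5303, 0.2659, 0.0244]
tcp_rot: [2.124, 2.315, 0.0]
force: [-0.8, 0.7, 0.4]
width: 0.001
```

Run:
```python
from h import *
s=manip.observe();print(s['t'],s['tool_pos'],s['force'],cv2.Rodrigues(s['tcp_rot'])[0][:,1])
m=camera_model("wrist");im=camera("wrist")
cv2.imwrite('pics/w9.png',cv2.resize(im[130:310,240:440,::-1],None,fx=4,fy=3.3,interpolation=cv2.INTER_CUBIC))
```

```text
28.3 [0.53030358 0.26585654 0.02444093] [-0.78525301  0.70304354  0.4446272 ] [9.96313382e-01 8.57883460e-02 6.43322843e-05]
```

View pics/w9.png

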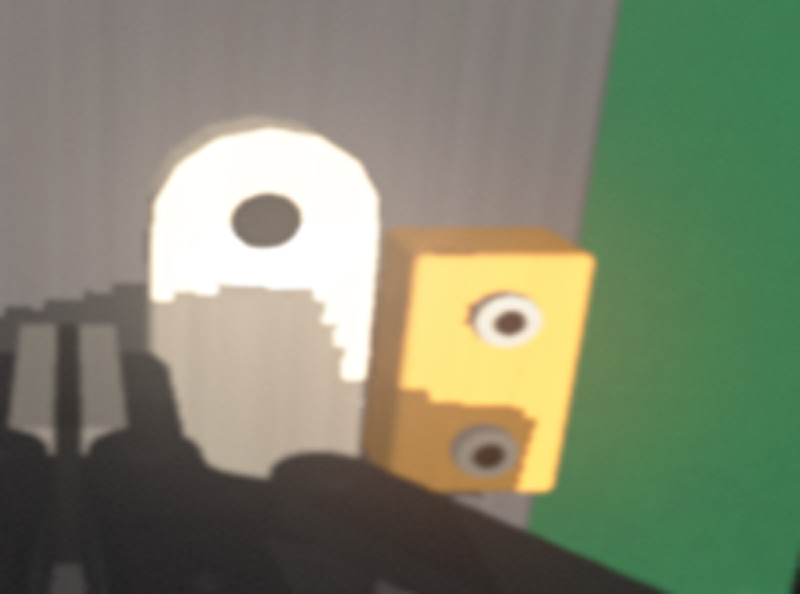

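drive_tool --pt "0.0002 0 0 0" --pt "0.0004 0 0 0" --pt "0.0006 0 0 0" --pt "0.0008 0 0 0" --pt "0.001 0 0 0" --pt "0.001 0 0 0" --pt "0.001 0 0 0" --pt "0.001 0 0 0" --pt "0.001 0 0 0" --pt "0.001 0 0 0"

```text
t: 29.6
tool_pos: [0.5313, 0.2659, 0.0244]
tcp_rot: [2.124, 2.315, 0.0]
force: [-0.8, 0.3, 0.0]
width: 0.003
```

drive_tool --pt "0.0002 0 0 0" --pt "0.0004 0 0 0" --pt "0.0006 0 0 0" --pt "0.0008 0 0 0" --pt "0.001 0 0 0" --pt "0.001 0 0 0" --pt "0.001 0 0 0" --pt "0.001 0 0 0" --pt "0.001 0 0 0" --pt "0.001 0 0 0"

```text
t: 30.85
tool_pos: [0.5323, 0.2659, 0.0244]
tcp_rot: [2.124, 2.315, 0.0]
force: [-1.2, 0.5, 0.5]
width: 0.002
```

drive_tool --pt "0.0002 0 0 0" --pt "0.0004 0 0 0" --pt "0.0006 0 0 0" --pt "0.0008 0 0 0" --pt "0.001 0 0 0" --pt "0.001 0 0 0" --pt "0.001 0 0 0" --pt "0.001 0 0 0" --pt "0.001 0 0 0" --pt "0.001 0 0 0"

```text
t: 32.1
tool_pos: [0.5333, 0.2659, 0.0244]
tcp_rot: [2.124, 2.315, 0.0]
force: [-1.2, 1.0, 0.3]
width: -0.002
```

Run:
```python
from h import *
s=manip.observe();print(s['t'],s['tool_pos'],s['force'])
m=camera_model("wrist");im=camera("wrist")
cv2.imwrite('pics/w10.png',cv2.resize(im[130:310,240:440,::-1],None,fx=4,fy=3.3,interpolation=cv2.INTER_CUBIC))
```

```text
32.1 [0.53328744 0.26587645 0.02441892] [-1.16303605  1.02982876  0.28268889]
```

View pics/w10.png

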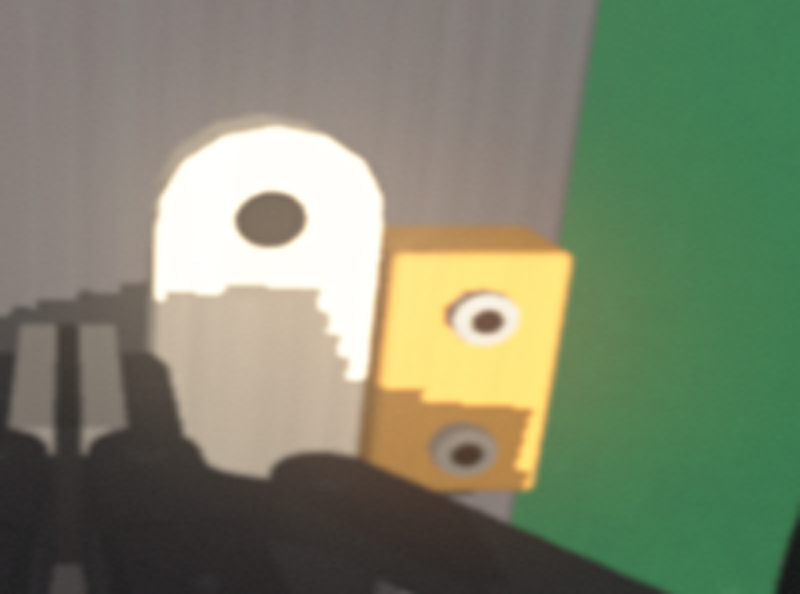

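drive_tool --pt "0.0002 0 0 0" --pt "0.0004 0 0 0" --pt "0.0006 0 0 0" --pt "0.0008 0 0 0" --pt "0.001 0 0 0" --pt "0.0012 0 0 0" --pt "0.0012 0 0 0" --pt "0.0012 0 0 0" --pt "0.0012 0 0 0" --pt "0.0012 0 0 0"

```text
t: 33.4
tool_pos: [0.5341, 0.2659, 0.0243]
tcp_rot: [-2.124, -2.314, 0.001]
force: [-4.9, 1.5, 2.6]
width: -0.004
```

drive_tool --pt "0.0002 0 0 0" --pt "0.0004 0 0 0" --pt "0.0006 0 0 0" --pt "0.0008 0 0 0" --pt "0.0008 0 0 0" --pt "0.0008 0 0 0" --pt "0.0008 0 0 0" --pt "0.0008 0 0 0" --pt "0.0008 0 0 0" --pt "0.0008 0 0 0"

```text
t: 34.65
tool_pos: [0.5343, 0.2658, 0.0243]
tcp_rot: [-2.123, -2.314, 0.003]
force: [-7.8, 2.3, 3.2]
width: -0.002
```

drive_tool --pt "0.0003 0 0 0" --pt "0.0006 0 0 0" --pt "0.001 0 0 0" --pt "0.001 0 0 0" --pt "0.001 0 0 0" --pt "0.001 0 0 0" --pt "0.001 0 0 0" --pt "0.001 0 0 0" --pt "0.001 0 0 0" --pt "0.001 0 0 0"

```text
t: 35.9
tool_pos: [0.5344, 0.2658, 0.0242]
tcp_rot: [-2.123, -2.313, 0.005]
force: [-9.7, 3.3, 5.3]
width: 0.0
```

Run:
```python
from h import *
s=manip.observe();print(s['t'],s['tool_pos'],s['force'])
m=camera_model("wrist");im=camera("wrist")
cv2.imwrite('pics/w11.png',cv2.resize(im[130:310,240:440,::-1],None,fx=4,fy=3.3,interpolation=cv2.INTER_CUBIC))
```

```text
35.9 [0.53439902 0.26575523 0.02421995] [-9.66782043  3.28047514  5.33795085]
```

View pics/w11.png

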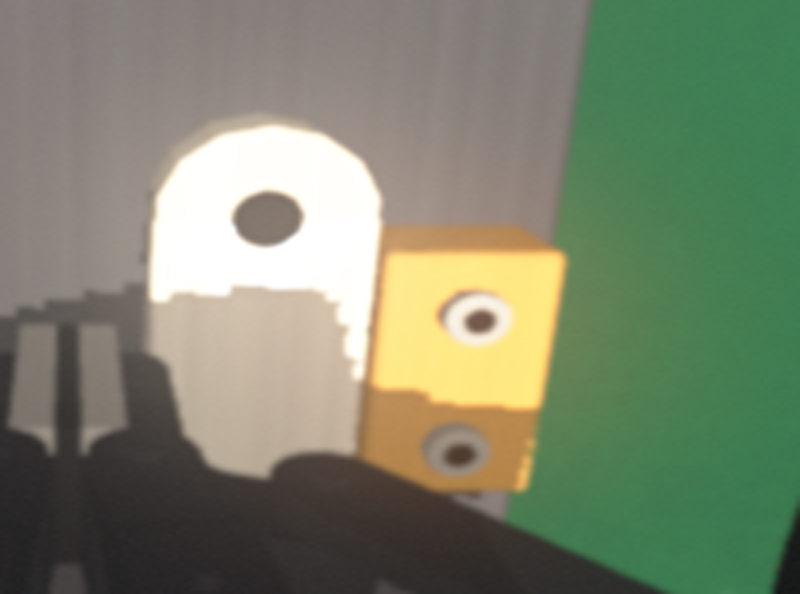

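drive_tool --pt "-0.001 0 0 0" --pt "-0.002 0 0 0" --pt "-0.003 0 0 0" --pt "-0.005 0 0 0" --pt "-0.008 -0.001 0 0" --pt "-0.014 -0.001 0 0" --pt "-0.022 -0.002 0 0" --pt "-0.03 -0.003 0.005 0" --pt "-0.03 -0.003 0.02 0" --pt "-0.03 -0.003 0.03 0"

```text
t: 37.2
tool_pos: [0.507, 0.2633, 0.056]
tcp_rot: [2.123, 2.314, 0.003]
force: [-0.1, -0.1, 0.2]
width: -0.003
```

drive_tool --pt "-0.01 0 0.03 0" --pt "-0.03 0 0.07 0" --pt "-0.05 0 0.11 0" --pt "-0.07 0 0.15 0" --pt "-0.09 0 0.18 0" --pt "-0.11 0 0.2 0" --pt "-0.12 0 0.21 0" --pt "-0.12 0 0.21 0" --pt "-0.12 0 0.21 0" --pt "-0.12 0 0.21 0"

```text
t: 38.45
tool_pos: [0.3865, 0.2627, 0.2636]
tcp_rot: [-2.124, -2.314, 0.002]
force: [-0.5, -0.6, -1.3]
width: 0.005
```

Run:
```python
from h import *
s=manip.observe();print(s['t'],s['tool_pos'],s['force'])
im=camera("top");cv2.imwrite('pics/t12raw.png',im[:,:,::-1]);cv2.imwrite('pics/t12.png',cv2.resize(im[140:270,110:350,::-1],None,fx=3.3,fy=3.3,interpolation=cv2.INTER_CUBIC))
im=camera("scene");cv2.imwrite('pics/s12.png',cv2.resize(im[130:270,180:320,::-1],None,fx=4,fy=4,interpolation=cv2.INTER_CUBIC))
m=camera_model("wrist");im=camera("wrist");np.savez('w12.npz',im=im,**m)
cv2.imwrite('pics/w12.png',cv2.resize(im[:,:,::-1],(768,576)))
```

```text
38.45 [0.38649451 0.26268935 0.26359528] [-0.51270993 -0.6251477  -1.26699546]
```

View pics/t12.png

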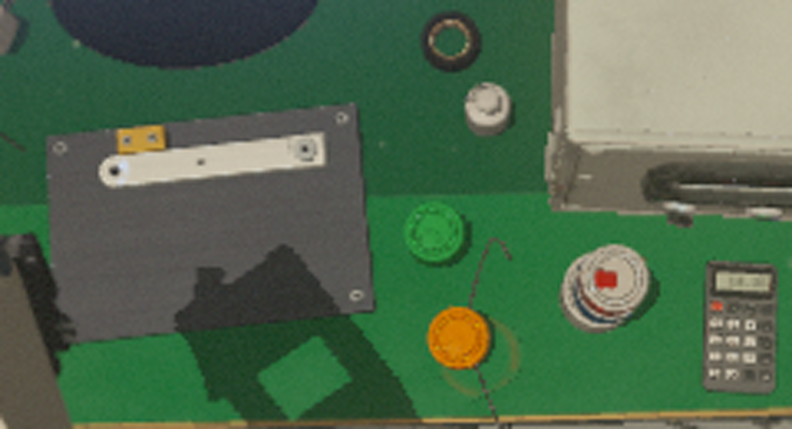

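View pics/s12.png

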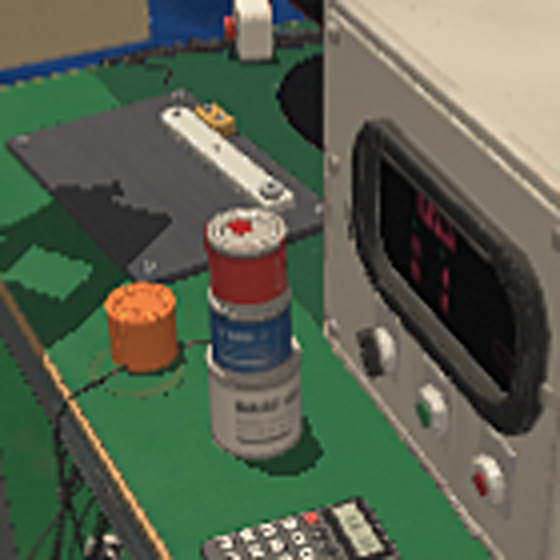

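View pics/w12.png

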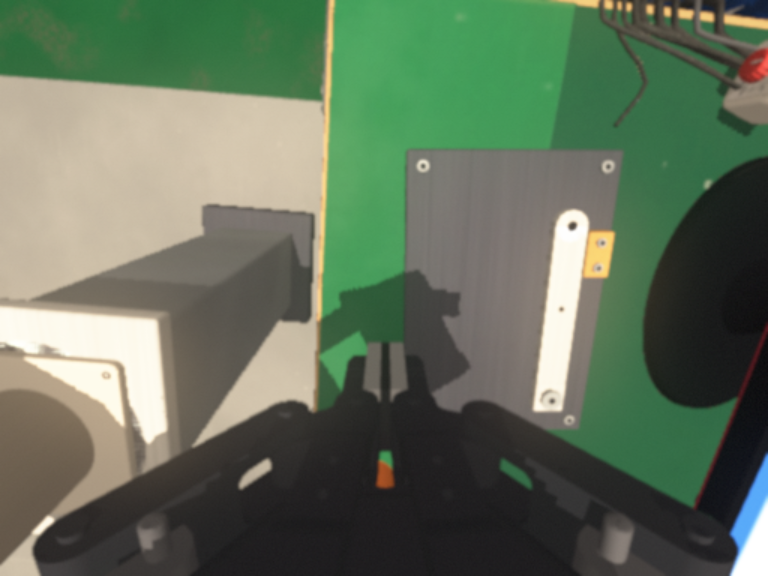

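Run:
```python
from h import *
d=np.load('w12.npz');m={k:d[k] for k in("intrinsics","rvec","tvec")};m["k1"]=float(d["k1"])
im=d['im']
cv2.imwrite('pics/w12z.png',cv2.resize(im[90:290,260:430,::-1],None,fx=3.5,fy=3,interpolation=cv2.INTER_CUBIC))
g=lambda p:(np.array(p,float)+.5)/1.5-.5
a=onz(m,g([(572,226.5)]),.024)[0];h=onz(m,g([(561.5,309)]),.024)[0];b=onz(m,g([(550,398)]),.0315)[0];f=onz(m,g([(608,166),(569,421)]),.012)
ang=lambda v:np.degrees(np.arctan2(v[1],v[0]))
print(a,b,h,"bar",ang(a-b),ang(a-h),"fix",ang(f[0]-f[1]))
t0=cv2.imread('pics/top0.png').astype(int);t1=cv2.imread('pics/t12raw.png').astype(int)
df=np.abs(t0-t1).sum(2).clip(0,255).astype(np.uint8)
cv2.imwrite('pics/diff.png',cv2.resize(df[130:270,100:420],None,fx=2.5,fy=2.5))
```

```text
[0.5570157  0.29832357 0.024     ] [0.57008181 0.12101488 0.0315    ] [0.56452506 0.21692369 0.024     ] bar 94.21458257705474 95.27077482649723 fix 94.97258856441887
```

View pics/w12z.png

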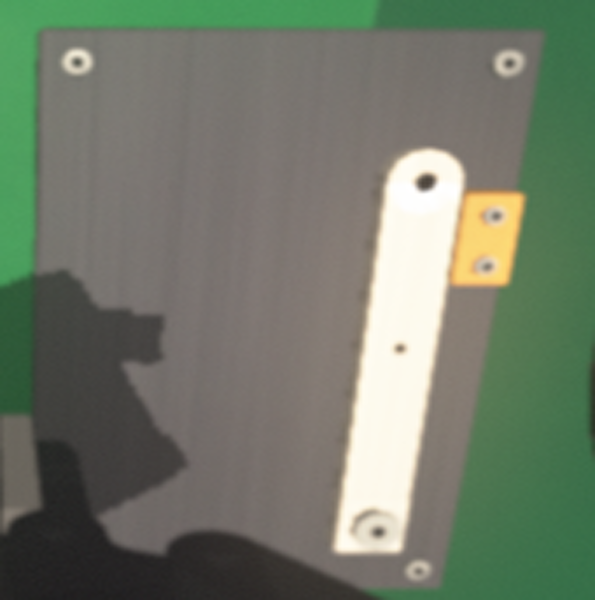

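View pics/diff.png

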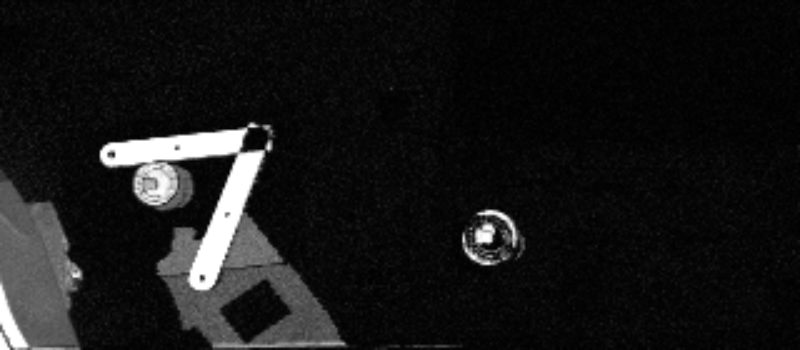

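Run:
```python
import cv2,numpy as np
t0=cv2.imread('pics/top0.png');t1=cv2.imread('pics/t12raw.png')
s0=cv2.imread('pics/scene0.png')[130:270,180:320]; s1=cv2.imread('pics/s12.png'); 
s0=cv2.resize(s0,None,fx=4,fy=4,interpolation=cv2.INTER_CUBIC)
z=lambda a:cv2.resize(a[205:245,272:312],(260,260),interpolation=cv2.INTER_CUBIC)
w=lambda a:cv2.resize(a[290:470,190:320],(260,300))
d=lambda a,b:np.clip(np.abs(a.astype(int)-b)*2,0,255).astype(np.uint8)
cv2.imwrite('pics/cmp2.png',np.vstack([np.hstack([z(t0),z(t1),d(z(t0),z(t1))]),np.hstack([w(s0),w(s1),d(w(s0),w(s1))])]))
```

```text
(no output)
```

View pics/cmp2.png

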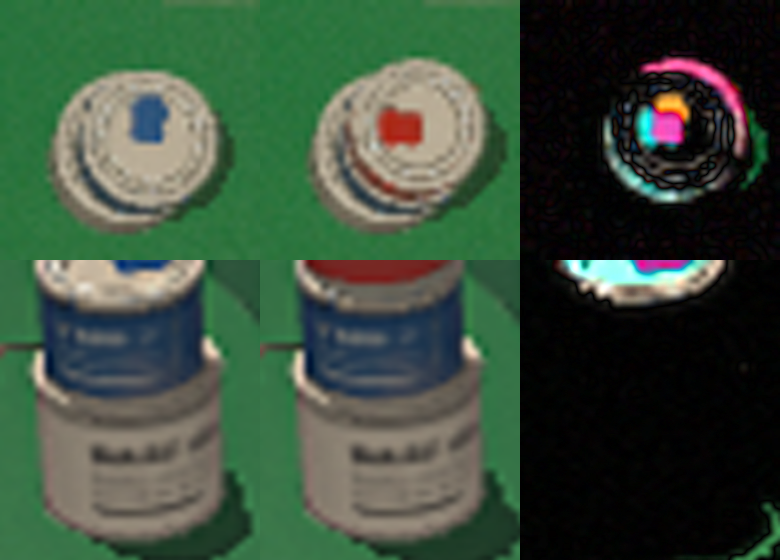

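The column pictures before and after are identical below the red tin, so it hasn't shifted. The blank lies flush on the stop, so I'm handing in.

```bash
python3 -c "
from plant import workorder
print(workorder.job_done())"
```

```text
the job is handed in; nothing more can be done
None
```

The red tin is on top of the blue-on-white column and the lever blank is home against the brass stop. I handed the job in at about 38.6 s, with the arm clear of everything.

- **Red tin:** I lowered it until it met the blue tin, which read as 12 N of force, eased off and let go. My last fix puts its lid at (0.426, -0.150), against (0.427, -0.152) for the blue lid. That is about 2 mm apart, which is roughly the calibration error.
- **Column:** pictures from before and after show no change in the white and blue tins.
- **Lever blank:** I swung it clockwise with closed fingers until it stopped moving against the block, pressed to about 10 N, then backed off. The close-up shows its edge flush along the stop.
- **Angle check:** the fixture edge measured 95.0°. The blank measured 94.2° one way and 95.3° the other. This disagreement comes from reading pixel positions, and I relied on the contact force and the flush edge instead.
- **Other things:** the before-and-after difference of the top view shows nothing else on the table moved.

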